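# Hold a spread circlip at its groove on an axle stub

## Task

Take the upright circlip pliers out of their stand by the red handles, squeezing them fully so that the yellow circlip on the tips is spread, and slide the spread circlip down over the axle stub until it is level with the dark groove above the hub. Finish there still holding it: pliers upright, handles fully squeezed, clip centred round the axle at groove height, not resting on the hub or pressed against the axle, ready for the clip to be let go into the groove later. Leave the other things on the table where they are.

Things in the scene. Friction and masses are not known exactly. Their poses are not given: they have to be found in the camera images.
- circlip_pliers: Circlip pliers, 150 mm high, about 0.25 kg, loose, upright in a blue stand. Origin: mid-plane, at the pin ends (lowest point); z up, y from right to left handle (squeezing direction), x forward to the circlip. Bent tips carry the yellow-plated circlip, captive on two pins, z 2 to 6, x 10 to 63 mm. A steel hanger bar (98 mm along y, 16 wide, z 71 to 79 mm) lies in the stand's notches. Lift straight up.
- grip (a point): Point midway between the red handles at the height to grip, 130 mm above the pliers' origin, 20 mm below the handles' top; moves with the pliers. Handles 16 mm wide along x, z 92 to 150 mm of the pliers; here they measure about 55 mm over their outer faces at rest, 28 mm fully squeezed, when the outer faces are parallel.
- clip_centre (a point): Centre of the spread circlip's opening, mid thickness: 33.7 mm forward (x) of the pliers' mid-plane, 4 mm above their origin; moves with the pliers. The axle's axis belongs here. Relaxed, the clip is 38.6 mm inside and does not pass over the axle; fully spread, it clears the 40 mm axle by about 4 mm all round.
- handle_left (a joint): Squeeze of the pliers (both handles move together): 0 rad at rest, 0.23 rad fully squeezed against a stop, clip fully spread. A spring resists with about 4 N on each handle at first, 12 N at the stop; a grip of 20 to 30 N squeezes them fully and carries the pliers.
- pliers_stand: Fixed blue stand. Origin at table level, below the pliers; axes as the pliers'. Base 80x120x8 mm, two posts (32x16 mm) at y +-46 mm, notch floors 92 mm high, rims 101 mm; the pliers' origin hangs 21 mm above the table. Raise the pliers about 110 mm before going sideways, so that the clip clears stand and axle.
- axle_stub: Fixed axle stub standing upright on a grey flange 100x100x10 mm; dark hub of up to 36 mm radius up to z 52 mm with a flat steel washer to z 54 mm; steel axle of 40 mm diameter from there to the top at z 104 mm, its last 6 mm chamfered to 32 mm. Origin at table level on the axle's axis, z up.
- groove (a point): On the axle's axis at the middle height of the groove (dark band, 5 mm wide), 64 mm above the table.
- axle_top (a point): Middle of the axle's top face, 104 mm above the table.
- tape_measure: Bystander: yellow tape measure, 67x82x38 mm, loose on the table; leave it alone. Origin at its underside.
- paint_marker: Bystander: red and white paint marker, 17x135x16 mm, loose on the table; leave it alone. Origin at its underside.
- cut_ring: Bystander: dark flat cut steel ring, 70x70x6 mm, loose on the table; leave it alone. Origin at its underside.
- bolt_0: Bystander: bright hexagon bolt, 27x70x24 mm, loose on the table; leave it alone. Origin at its underside.
Mind the look-alikes: they are no part of the job. Leave any orange look-alike of the circlip_pliers alone.

How it is judged:
On the way, in this order (a step that is already met when the one before it is completed fails the run):
1. the pliers are lifted off the stand, squeezed so that the clip is spread (value of joint handle_left above 0.17 rad and height (world z) of circlip_pliers above 0.06 m and contact force between the fingers and circlip_pliers above 3 N), for 0.1 s.
2. the spread clip is over the top part of the axle, above the groove (value of joint handle_left above 0.17 rad and horizontal distance between clip_centre and groove below 0.01 m and z of clip_centre in the frame of groove between 0.01 and 0.06 m), for 0.1 s.
At the end, for the whole second after the job is handed in: The robot still grips the pliers (more than 4 N) with the handles squeezed past 0.17 rad, the pliers upright within 0.12 rad and still, the clip's centre within 6 mm of the axle's axis and within 5 mm of the groove's height, and the pliers and clip touching the axle and hub with less than 3 N (horizontal distance between clip_centre and groove below 0.006 m and z of clip_centre in the frame of groove between -0.005 and 0.005 m and value of joint handle_left above 0.17 rad and angle between circlip_pliers's own z axis and vertical below 0.12 rad and contact force between the fingers and circlip_pliers above 4 N and contact force between circlip_pliers and axle_stub below 3 N and linear speed of circlip_pliers below 0.02 m/s); the arm keeps its last pose, push and grip.
It fails at once if the yellow tape measure is moved by more than 20 mm (distance of tape_measure from where it was at the start of the episode above 0.02 m).
It fails at once if the red and white paint marker is moved by more than 20 mm (distance of paint_marker from where it was at the start of the episode above 0.02 m).
It fails at once if the dark flat cut steel ring is moved by more than 20 mm (distance of cut_ring from where it was at the start of the episode above 0.02 m).
It fails at once if the bright hexagon bolt is moved by more than 20 mm (distance of bolt_0 from where it was at the start of the episode above 0.02 m).
It fails at once if the pliers or clip are rammed against the axle stub with more than 40 N (contact force between circlip_pliers and axle_stub above 40 N).
It also fails if it takes over 40 s, if anything falls off the work surface, if the arm or the gripper's body presses on something with over 40 N, if the wrist force passes 120 N, or if a joint passes its speed limit or range.

## Robot

A 6-joint arm with a two-finger parallel gripper is mounted at the origin on a cart in front of the work surface, level with it; the furniture and walls round the work are solid. World frame = base frame: x ahead of the robot, y to its left, z up, the work surface at z = 0. Lengths are in m, angles in rad, forces in N, time in s.
With the tool pointing down it reaches from about 0.3 to 0.825 m from the base axis. Payload 5.4 kg.
Tool frame: the origin (TCP) lies midway between the tips of the shut fingers; the grasp point (between the pads) lies 19 mm behind it (robot.hold_point_z is the distance from the TCP to the grasp point, in m); z points along the fingers, y is the line along which they close (so a half turn about z gives the same grasp; the last joint's range is limited). The gripper opens to 92 mm and grips with 3 to 60 N. Pads are 20 mm wide; open, the fingers measure 128 mm over their backs; the gripper's body (75 mm by 189 mm) begins 69 mm behind the grasp point.
Start: joints at [-1.553, 0.158, 1.597, -0, 1.386, -0.21], TCP at [0.13, -0.56, 0.175] pointing down, gripper open.
Joint ranges: [-2.91, 2.91], [-0.94, 2.29], [0.18, 2.7], [-1.29, 4.43], [0.17, 2.64], [-3, 3]. Speed limits (rad/s): [2.57, 2.57, 3.14, 3.14, 3.14, 3.14].

## Interface

Orientations are given as a unit quaternion [x, y, z, w].
In Python, from workcell import robot gives the robot as it stands. The module is installed in compiled form; this text tells all that it offers.
- The arm moves only by the tool jog_arm, never from a script. Its argument "motion" is a list of rows, each a list of 5 numbers: the shift along the tool's x, y, z in m, then the turn about the tool's z in rad, then the finger opening in m, from 0 to 0.0919. In form: [[dx, dy, dz, yaw, hand], ...]. A call has 1 to 20 rows; each row is the pose to reach, as a shift and turn from the pose commanded when the call began, along the tool's axes at that moment; what a row does not reach only later rows make up. A row lasts 1/12 s, in which the tool goes at most 41.7 mm and 7.16 degrees, less where a joint would pass 70% of its speed; a pose out of reach is approached as far as the arm can. A call with a gripper value outside its range is refused whole. The fingers move at their own pace and stop on an object; "squeeze" is the grip in N (left out, the last holds). Time passes only in rows, so rows that repeat a pose let the fingers close. It gives the time, the measured TCP pose, the force, the opening and the grip force at its end, in the units of the state.
- robot.get_state(): the state, without advancing time (a new reading comes with each control period).
- robot.camera(name): name is "scene" or "top" or "wrist"; returns (picture, depth): 384x512x3 uint8, blue, green, red; 384x512 float32, m along the optical axis (not along the pixel's ray), 0 where there is no reading.
- robot.camera_model(name): a dict with "vfov" (degrees; the focal length in pixels is half the picture's height over the tangent of half this angle, whatever the lens; pixels are square), "cx", "cy" (the principal point, pixels), "T" (4x4, takes a point from camera to world coordinates). Camera axes: x right, y down, z forward; pixel columns grow to the right and rows downward; lengths in m; the calibration is good to about 2 mm. A picture is of the moment at which its call begins: read the wrist's pose just before it. camera_model takes no time and is no camera call; for the wrist camera it gives the pose at the moment of the call.
- robot.close_job(): hands the job in; it is judged then, once.
The state is a dict: "time_s": time; "joints": joint angles; "qvel": joint speeds; "effort": joint torques, N m; "tool_pos": TCP position; "orientation": TCP orientation; "ft_force": force on the tool from outside, world axes, zero at the start; "torque": the same for the moment, N m; "gripper_width": finger opening in m; "grasp_force": force on a finger pad.
Only numpy, scipy, OpenCV 4.12 (cv2) and the standard library are available. Lean on these libraries where they do the work, as an engineer would, in place of code of your own. Each camera call takes 0.05 s, during which the arm holds its last target. There are 200 camera calls.

## Working session

There is one attempt and no reset: what is moved stays moved. The work goes in short steps, Python scripts to look and compute and a tool call to move; the robot and the scene stay as the last step left them, time stands still between calls to the robot, and variables do not carry over. Pictures are saved under pics/ and viewed, at most 10 in all, crops included, and the job is handed in when it is done.

Besides the shell and the picture viewer there is one more tool, called after "Call:" as name([rows], argument=value, ...), one row to a line, values as JSON. jog_arm: Moves the arm, as the interface text tells. Its arguments: {"type":"object","properties":{"motion":{"type":"array"},"squeeze":{"type":"number"}},"required":["motion"]}

```bash
mkdir -p pics; cat > h.py <<'E'
import numpy as np, cv2
from workcell import robot
def snap(n,tag):
    m=robot.camera_model(n); p,d=robot.camera(n)
    cv2.imwrite(f'pics/{tag}.png',p); np.savez(f'{tag}.npz',p=p,d=d,T=m['T'],f=192/np.tan(np.radians(m['vfov'])/2),c=[m['cx'],m['cy']])
def cloud(tag):
    z=np.load(f'{tag}.npz'); d=z['d']; v,u=np.mgrid[:384,:512]
    P=np.stack([(u-z['c'][0])/z['f']*d,(v-z['c'][1])/z['f']*d,d],-1)@z['T'][:3,:3].T+z['T'][:3,3]
    P[d==0]=np.nan
    return z['p'],P
E
python3 - <<'E'
from h import *
snap('scene','s0');snap('top','t0')
a=cv2.imread('pics/s0.png');b=cv2.imread('pics/t0.png')
s=robot.get_state();print(s, robot.hold_point_z)
for t in('s0','t0'): print(np.load(t+'.npz')['T'].round(3).tolist())
E
```

```text
{'time_s': 0.1, 'joints': array([-1.55310464e+00,  1.59004545e-01,  1.59810578e+00, -1.12912605e-05,
        1.38618576e+00, -2.10081780e-01]), 'qvel': array([ 0.00039899, -0.00117821, -0.00315483, -0.00057815, -0.00032926,
        0.00110033]), 'effort': array([ 2.98276818e-04, -3.86506712e+01, -3.22958100e+01,  7.04397610e-02,
        3.40585015e-02, -5.45182468e-05]), 'tool_pos': array([ 0.1298144 , -0.5595068 ,  0.17410729]), 'orientation': array([ 9.93521434e-01,  1.13641697e-01,  7.62812232e-05, -8.48309473e-04]), 'ft_force': array([-0.10216129,  0.1054164 ,  0.14178982]), 'torque': array([-0.04977757,  0.01329349, -0.0021283 ]), 'grasp_force': 0.0, 'gripper_width': 0.09192676874421749} 0.0187
[[-0.758, -0.424, 0.496, 0.143], [-0.652, 0.505, -0.566, 0.497], [-0.01, -0.752, -0.659, 0.687], [0.0, 0.0, 0.0, 1.0]]
[[0.022, -0.99, 0.136, 0.447], [-1.0, -0.021, 0.01, 0.01], [-0.007, -0.136, -0.991, 0.957], [0.0, 0.0, 0.0, 1.0]]
```

View pics/s0.png

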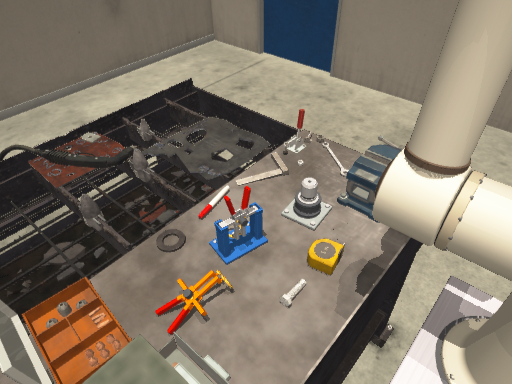

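View pics/t0.png

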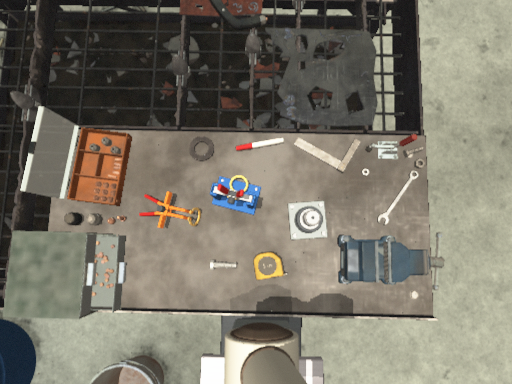

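Candidates: upright pliers in the blue stand (scene 238,225; top 236,195), orange pliers lying down (scene 195,295; top 170,210), red toggle clamp (scene 300,120), red and white marker (scene 213,200). By the description I choose the blue stand. The axle is at scene (308,200), top (310,216).

```bash
python3 - <<'E'
from h import *
p,P=cloud('t0'); hsv=cv2.cvtColor(p,cv2.COLOR_BGR2HSV).astype(int); H,S,V=hsv[...,0],hsv[...,1],hsv[...,2]
z=P[...,2]; box=np.zeros(z.shape,bool); box[165:225,200:275]=1
blue=box&(H>100)&(H<125)&(S>130)
for lo,hi in((.0,.02),(.08,.12)):
    m=blue&(z>lo)&(z<hi); q=P[m]; r=cv2.minAreaRect((q[:,:2]*1000).astype(np.float32)); print(lo,m.sum(),q.mean(0).round(4),r)
y=box&(H>20)&(H<35)&(S>120); q=P[y]; print('clip',y.sum(),q.mean(0).round(4),cv2.minEnclosingCircle((q[:,:2]*1000).astype(np.float32)))
r=box&((H<6)|(H>174))&(S>150); q=P[r]; print('red',r.sum(),q[q[:,2]>.155].round(3)[::6].tolist())
bx=np.zeros(z.shape,bool); bx[195:245,280:340]=1
for lo,hi in((.098,.112),(.005,.02),(.04,.06)):
    q=P[bx&(z>lo)&(z<hi)]; print('axle',len(q),q.mean(0).round(4),cv2.minEnclosingCircle((q[:,:2]*1000).astype(np.float32)),cv2.minAreaRect((q[:,:2]*1000).astype(np.float32)))
ps,Ps=cloud('s0')
A=cv2.resize(ps[165:275,190:345],None,fx=3,fy=3,interpolation=2);B=cv2.resize(p[165:245,200:340],None,fx=3,fy=3,interpolation=2)
B=cv2.copyMakeBorder(B,0,0,0,A.shape[1]-B.shape[1],0); cv2.imwrite('pics/c0.png',np.vstack([A,B]))
E
```

```text
0.0 603 [0.5715 0.0765 0.0074] ((576.596435546875, 79.66082000732422), (118.27924346923828, 77.58639526367188), 76.71035766601562)
0.08 107 [0.5648 0.079  0.0974] ((565.6747436523438, 81.96662902832031), (109.70092010498047, 34.960975646972656), 76.68085479736328)
clip 9 [0.613  0.0742 0.014 ] ((604.8822021484375, 71.75346374511719), 24.18416404724121)
red 96 [[0.579, 0.108, 0.169], [0.574, 0.11, 0.17], [0.572, 0.11, 0.17], [0.569, 0.107, 0.17], [0.568, 0.105, 0.166], [0.564, 0.062, 0.164], [0.562, 0.059, 0.168], [0.559, 0.057, 0.17], [0.555, 0.061, 0.166]]
axle 192 [ 0.5137 -0.1144  0.1024] ((514.0615844726562, -114.40033721923828), 19.75286293029785) ((514.3842163085938, -113.93252563476562), (37.06638717651367, 36.845977783203125), 1.2641866207122803)
axle 800 [ 0.5105 -0.1136  0.0101] ((502.8802185058594, -131.69471740722656), 87.40321350097656) ((504.43060302734375, -132.46356201171875), (122.58412170410156, 133.26309204101562), 5.217789173126221)
axle 301 [ 0.5113 -0.1106  0.0518] ((514.1088256835938, -114.99564361572266), 33.99271774291992) ((513.838134765625, -114.58121490478516), (65.97190856933594, 65.86070251464844), 19.64019012451172)
```

View pics/c0.png

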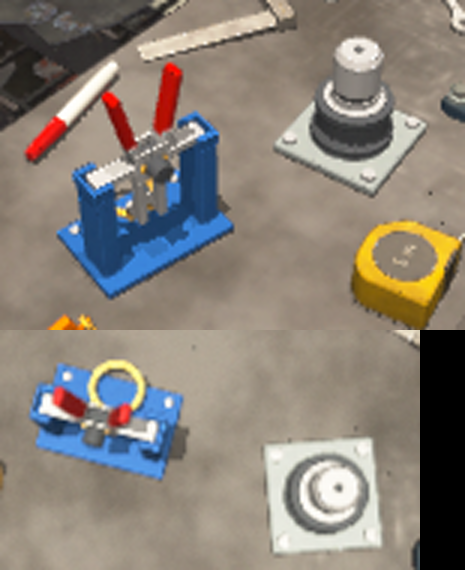

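The crop confirms it: the upright pliers with red handles and a yellow ring sit in the blue stand (crop 145,150), and the axle is at crop (358,70). The pliers are at about (0.566, 0.083) with yaw about -13°, and the axle axis is at about (0.514, -0.114). Next I move above the pliers.

Call:
jog_arm([
  [0,0,-0.04,0,0.0919],
  [0,0,-0.08,0,0.0919],
  [0,0,-0.12,0,0.0919],
  [0.571,-0.528,-0.12,0.461,0.0919],
  [0.571,-0.528,-0.12,0.461,0.0919],
  [0.571,-0.528,-0.12,0.461,0.0919],
  [0.571,-0.528,-0.12,0.461,0.0919],
  [0.571,-0.528,-0.12,0.461,0.0919],
  [0.571,-0.528,-0.12,0.461,0.0919],
  [0.571,-0.528,-0.12,0.461,0.0919],
  [0.571,-0.528,-0.12,0.461,0.0919],
  [0.571,-0.528,-0.12,0.461,0.0919],
  [0.571,-0.528,-0.12,0.461,0.0919],
  [0.571,-0.528,-0.12,0.461,0.0919],
  [0.571,-0.528,-0.12,0.461,0.0919],
  [0.571,-0.528,-0.12,0.461,0.0919],
  [0.571,-0.528,-0.12,0.461,0.0919],
  [0.571,-0.528,-0.12,0.461,0.0919],
  [0.571,-0.528,-0.12,0.461,0.0919],
  [0.571,-0.528,-0.12,0.461,0.0919],
], squeeze=25)

```text
time_s: 1.77
tool_pos: [0.5284, 0.028, 0.2946]
orientation: [0.993, -0.116, -0.0, 0.0]
ft_force: [0.1, -1.2, 0.2]
gripper_width: 0.0916
grasp_force: 0.0
```

Call:
jog_arm([
  [0.024,-0.062,0,0,0.0919],
  [0.024,-0.062,0,0,0.0919],
  [0.024,-0.062,0,0,0.0919],
  [0.024,-0.062,0,0,0.0919],
])

```text
time_s: 2.1
tool_pos: [0.5653, 0.0815, 0.294]
orientation: [0.993, -0.115, -0.001, 0.0]
ft_force: [0.4, 0.1, 0.5]
gripper_width: 0.0923
grasp_force: 0.0
```

```bash
python3 - <<'E'
from h import *
s=robot.get_state();print(s['time_s'],s['tool_pos'],s['orientation'],s['joints'].round(2))
snap('wrist','w0');snap('scene','s1');print(np.load('w0.npz')['T'].round(3).tolist())
p,P=cloud('w0'); hsv=cv2.cvtColor(p,cv2.COLOR_BGR2HSV).astype(int); H,S,V=hsv[...,0],hsv[...,1],hsv[...,2]
z=P[...,2]
r=((H<6)|(H>174))&(S>150)&(z>.11)&(z<.2)
n,l,st,c=cv2.connectedComponentsWithStats(r.astype(np.uint8))
for i in range(1,n):
    if st[i,4]>80:
        q=P[l==i]; t=q[q[:,2]>q[:,2].max()-.006]; print('red',st[i],c[i].round(),t.mean(0).round(4),t.min(0).round(4),t.max(0).round(4))
m=(H>100)&(H<125)&(S>130)
for lo,hi in((.0,.02),(.09,.11)):
    q=P[m&(z>lo)&(z<hi)]
    if len(q)>20: print('blue',len(q),cv2.minAreaRect((q[:,:2]*1000).astype(np.float32)))
y=(H>20)&(H<35)&(S>120)&(z>0.015)&(z<.035); q=P[y]
if len(q)>5: print('clip',len(q),cv2.minEnclosingCircle((q[:,:2]*1000).astype(np.float32)),np.median(q[:,2]))
E
```

```text
2.1 [0.56533932 0.08147182 0.29397822] [ 9.93340349e-01 -1.15212321e-01 -1.00646879e-03  2.41530704e-04] [-0.07  0.1   1.43 -0.    1.61  1.73]
[[-0.228, -0.938, -0.263, 0.64], [-0.974, 0.22, 0.061, 0.063], [0.001, 0.27, -0.963, 0.503], [0.0, 0.0, 0.0, 1.0]]
red [226 163  18  18 206] [234. 171.] [0.574  0.1055 0.1693] [0.5669 0.1007 0.1658] [0.5805 0.1102 0.1716]
red [259 163  18  18 207] [268. 171.] [0.5622 0.0559 0.1691] [0.5555 0.0507 0.1663] [0.5687 0.0609 0.1717]
blue 1426 ((588.81201171875, 75.48560333251953), (117.89048767089844, 52.92851638793945), 76.72017669677734)
blue 284 ((567.8948974609375, 80.65689086914062), (110.8339614868164, 29.019596099853516), 76.77743530273438)
clip 18 ((604.199951171875, 72.0977554321289), 23.50430679321289) 0.026435833365374417
```

View pics/w0.png

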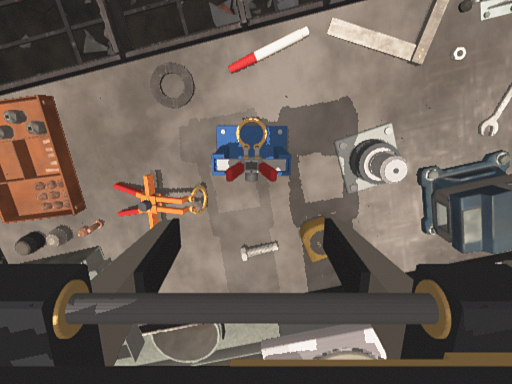

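The wrist picture shows the red handle tops at (234,171) and (268,171), centred at (0.568, 0.081) with yaw -13.4°. The fingers are aligned with them. Next I descend and squeeze.

Call:
jog_arm([
  [0.003,0,0.03,0,0.0919],
  [0.003,0,0.06,0,0.0919],
  [0.003,0,0.09,0,0.0919],
  [0.003,0,0.115,0,0.0919],
  [0.003,0,0.135,0,0.0919],
  [0.003,0,0.15,0,0.0919],
  [0.003,0,0.162,0,0.0919],
  [0.003,0,0.162,0,0.0919],
  [0.003,0,0.162,0,0.0919],
])

```text
time_s: 2.95
tool_pos: [0.5682, 0.0791, 0.1332]
orientation: [0.993, -0.117, -0.0, 0.0]
ft_force: [0.4, -0.1, 0.6]
gripper_width: 0.0919
grasp_force: 0.0
```

Call:
jog_arm([
  [0,0,0,0,0.06],
  [0,0,0,0,0.05],
  [0,0,0,0,0.04],
  [0,0,0,0,0.03],
  [0,0,0,0,0.02],
  [0,0,0,0,0.015],
  [0,0,0,0,0.015],
  [0,0,0,0,0.015],
  [0,0,0,0,0.015],
  [0,0,0,0,0.015],
  [0,0,0,0,0.015],
  [0,0,0,0,0.015],
], squeeze=28)

```text
time_s: 3.95
tool_pos: [0.5684, 0.0799, 0.133]
orientation: [0.993, -0.116, -0.0, 0.0]
ft_force: [-0.4, 0.6, -0.2]
gripper_width: 0.0157
grasp_force: 0.0
```

The fingers closed to 15 mm with no grip force. I'll look.

```bash
python3 - <<'E'
from h import *
snap('wrist','w1');snap('scene','s2')
a=np.load('w1.npz')['p'];b=np.load('s2.npz')['p']
A=cv2.resize(b[150:290,170:330],(400,350),interpolation=2);B=cv2.resize(a,(400,300))
cv2.imwrite('pics/c1.png',np.vstack([A,B])[:600])
cv2.imwrite('pics/c1.png',np.hstack([cv2.copyMakeBorder(A,0,0,0,0,0),cv2.copyMakeBorder(B,0,50,0,0,0)]))
s=robot.get_state();print(s['gripper_width'],s['grasp_force'])
E
```

```text
0.014929246626162969 0.0
```

View pics/c1.png

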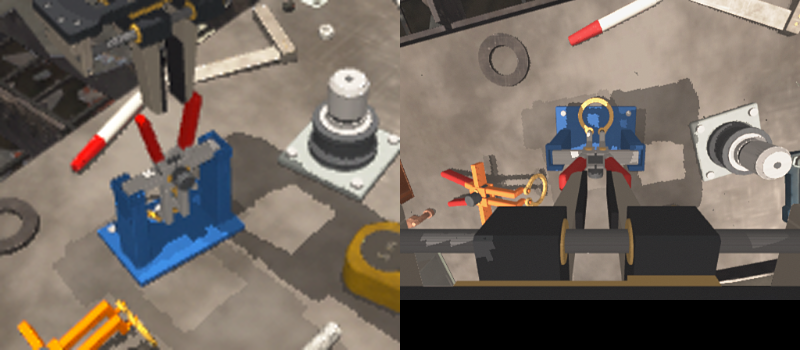

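```bash
python3 - <<'E'
from h import *
for t in('s0','s1','s2','w1'):
    p,P=cloud(t); hsv=cv2.cvtColor(p,cv2.COLOR_BGR2HSV).astype(int); H,S=hsv[...,0],hsv[...,1]
    z=P[...,2]; near=np.hypot(P[...,0]-.567,P[...,1]-.081)<.07
    r=((H<6)|(H>174))&(S>150)&(z>.1)&(z<.2)&near
    n,l,st,c=cv2.connectedComponentsWithStats(r.astype(np.uint8))
    for i in range(1,n):
        if st[i,4]>10:
            q=P[l==i]; k=q[q[:,2]>q[:,2].max()-.008]; print(t,st[i],k.mean(0).round(4),q[:,2].max())
    f=near&(z>.175)&(z<.3)if t=='s2' else near&False
    if f.any():
        q=P[f];print('hand lowest',q[:,2].min(), q[q[:,2]<.2].mean(0).round(3))
    if t in('s2','w1'):
        f=near&(S<70)&(z>.12)&(z<.175)
        q=P[f]; v,u=np.nonzero(f); print('grey',f.sum(),q.min(0).round(3),q.max(0).round(3))
        for i in range(0,len(q),max(1,len(q)//14)): print(u[i],v[i],q[i].round(3),p[v[i],u[i]])
s=robot.get_state();m=robot.camera_model('wrist');print(s['tool_pos'],m['T'].round(3).tolist(),m['vfov'],m['cx'],m['cy'])
E
```

```text
s0 [241 186  10  24 138] [0.5594 0.059  0.1685] 0.17176558869438885
s0 [224 196  11  19  91] [0.5707 0.1098 0.169 ] 0.1715055889121151
s1 [241 186  10  24 136] [0.5588 0.0595 0.1687] 0.17147017206218107
s1 [224 196  11  19  91] [0.5703 0.1098 0.1691] 0.17187238308399921
s2 [241 187  10  23 126] [0.5572 0.0597 0.1682] 0.17128255730239228
s2 [224 196  11  19  92] [0.5709 0.1097 0.1687] 0.17201039798714102
hand lowest 0.17576322730899996 [0.564 0.083 0.188]
grey 13 [0.556 0.072 0.12 ] [0.573 0.101 0.175]
238 187 [0.573 0.072 0.175] [68 74 81]
239 188 [0.57  0.073 0.174] [ 87  96 104]
240 189 [0.566 0.074 0.174] [ 89  99 107]
241 190 [0.564 0.073 0.172] [ 94 102 112]
242 191 [0.559 0.075 0.173] [ 96 105 115]
235 194 [0.563 0.093 0.174] [54 57 62]
236 194 [0.562 0.091 0.174] [71 77 83]
233 195 [0.564 0.097 0.174] [ 98 111 120]
234 195 [0.563 0.095 0.173] [123 138 149]
235 195 [0.562 0.093 0.172] [126 138 151]
244 209 [0.557 0.074 0.121] [114 120 124]
245 209 [0.556 0.072 0.12 ] [114 121 126]
234 215 [0.561 0.101 0.12 ] [112 116 122]
w1 [203 201  35  42 554] [0.5763 0.1058 0.1687] 0.171443
[... 317 characters left out ...]
0.173] [36 36 35]
264 219 [0.577 0.069 0.173] [59 64 68]
268 219 [0.577 0.067 0.174] [32 31 31]
228 220 [0.581 0.091 0.172] [83 94 99]
232 220 [0.581 0.089 0.172] [ 82  92 100]
271 220 [0.575 0.065 0.173] [ 84  94 101]
275 220 [0.574 0.062 0.172] [84 94 99]
224 221 [0.582 0.094 0.174] [ 84  94 100]
228 221 [0.581 0.091 0.174] [83 91 98]
232 221 [0.581 0.089 0.175] [81 90 97]
275 221 [0.575 0.063 0.174] [83 93 99]
279 221 [0.574 0.06  0.175] [82 92 99]
239 223 [0.578 0.085 0.174] [57 62 68]
[0.56846818 0.07986491 0.13300227] [[-0.23, -0.938, -0.261, 0.643], [-0.973, 0.222, 0.062, 0.061], [-0.0, 0.268, -0.963, 0.342], [0.0, 0.0, 0.0, 1.0]] 67.50677821680502 251.51445468329575 190.1581058449313
```

```bash
python3 - <<'E'
from h import *
for t,pts in(('w0',[(170,235),(174,228),(178,224),(335,235),(331,228),(328,224)]),('w1',[(230,222),(230,226),(230,232),(230,240),(275,222),(275,226),(275,232),(275,240)])):
    p,P=cloud(t)
    for u,v in pts: print(t,u,v,P[v,u].round(4),p[v,u])
p,P=cloud('s2')
for u in (234,240):
  for v in range(180,200,2): print(u,v,P[v,u].round(4),p[v,u])
E
```

```text
w0 170 235 [0.5842 0.1237 0.3531] [30 32 33]
w0 174 228 [0.5849 0.1233 0.345 ] [31 31 32]
w0 178 224 [0.5837 0.1235 0.3358] [27 26 28]
w0 335 235 [0.5648 0.0335 0.357 ] [29 29 31]
w0 331 228 [0.566  0.0336 0.3498] [30 32 33]
w0 328 224 [0.5655 0.0336 0.3427] [30 27 32]
w1 230 222 [0.5815 0.0896 0.1771] [ 81  91 100]
w1 230 226 [0.5816 0.089  0.184 ] [ 84  93 101]
w1 230 232 [0.5814 0.0885 0.1925] [79 88 97]
w1 230 240 [0.582  0.0874 0.2046] [35 37 38]
w1 275 222 [0.575  0.0627 0.1769] [80 90 98]
w1 275 226 [0.5749 0.0631 0.1827] [81 89 99]
w1 275 232 [0.5756 0.0638 0.1927] [ 82  91 100]
w1 275 240 [0.576  0.0646 0.2034] [ 82  91 100]
234 180 [0.5616 0.0937 0.2133] [46 48 52]
234 182 [0.5633 0.0924 0.2063] [58 63 68]
234 184 [0.5614 0.0946 0.2035] [57 63 67]
234 186 [0.562  0.0944 0.1977] [72 79 86]
234 188 [0.5629 0.094  0.1916] [70 79 85]
234 190 [0.5628 0.0945 0.1865] [72 81 88]
234 192 [0.5621 0.0956 0.1822] [ 85  96 104]
234 194 [0.563  0.0951 0.1758] [ 89 101 110]
234 196 [ 0.7017 -0.0371 -0.    ] [151 166 181]
234 198 [ 0.6951 -0.0302  0.0011] [151 168 183]
240 180 [0.5651 0.073  0.1985] [28 28 29]
240 182 [0.5658 0.0727 0.1925] [32 30 31]
240 184 [0.5654 0.0734 0.1877] [30 29 30]
240 186 [0.5654 0.0737 0.1824] [30 28 29]
240 188 [0.566  0.0735 0.1765] [40 42 44]
240 190 [ 0.7071 -0.0673 -0.0009] [137 155 169]
240 192 [ 0.6993 -0.0591  0.0014] [147 165 181]
240 194 [ 0.693  -0.0524  0.002 ] [147 164 179]
240 196 [ 6.885e-01 -4.730e-02  6.000e-04] [149 166 181]
240 198 [ 0.6847 -0.0432 -0.0018] [152 168 182]
```

Both cameras put the fingertips at z≈0.173 while the reported TCP is 0.133, so the tool really sits about 40 mm higher than reported and the fingers closed just above the handles. I'll open, go down 40 mm more and squeeze again.

Call:
jog_arm([
  [0,0,0,0,0.0919],
  [0,0,-0.01,0,0.0919],
  [0,0,-0.01,0,0.0919],
  [0,0,-0.01,0,0.0919],
  [0,0,-0.01,0,0.0919],
  [0,0,-0.01,0,0.0919],
  [0,0,-0.01,0,0.0919],
  [0,-0.002,-0.01,0,0.0919],
  [0,-0.002,-0.01,0,0.0919],
])

```text
time_s: 4.8
tool_pos: [0.5689, 0.0821, 0.1428]
orientation: [0.993, -0.116, -0.0, -0.0]
ft_force: [0.3, -0.3, 0.6]
gripper_width: 0.0728
grasp_force: 0.0
```

Call:
jog_arm([
  [0,0,0.01,0,0.0919],
  [0,0,0.02,0,0.0919],
  [0,0,0.03,0,0.0919],
  [0,0,0.04,0,0.0919],
  [0,0,0.05,0,0.0919],
  [0,0,0.05,0,0.0919],
  [0,0,0.05,0,0.0919],
])

```text
time_s: 5.38
tool_pos: [0.5681, 0.0819, 0.0919]
orientation: [0.993, -0.116, -0.001, 0.0]
ft_force: [-0.0, 0.3, 1.1]
gripper_width: 0.0922
grasp_force: 0.0
```

```bash
python3 - <<'E'
from h import *
snap('scene','s3');snap('wrist','w2');s=robot.get_state();print(s['tool_pos'],s['ft_force'],s['gripper_width'])
a=np.load('w2.npz')['p'];b=np.load('s3.npz')['p']
A=cv2.resize(b[150:270,170:310],(400,343),interpolation=2);B=cv2.resize(a,(400,300))
cv2.imwrite('pics/c2.png',np.hstack([A,cv2.copyMakeBorder(B,0,43,0,0,0)]))
E
```

```text
[0.56931756 0.08179537 0.09338236] [ 1.07152082 -0.50986556  0.58609796] 0.09199510884319914
```

View pics/c2.png

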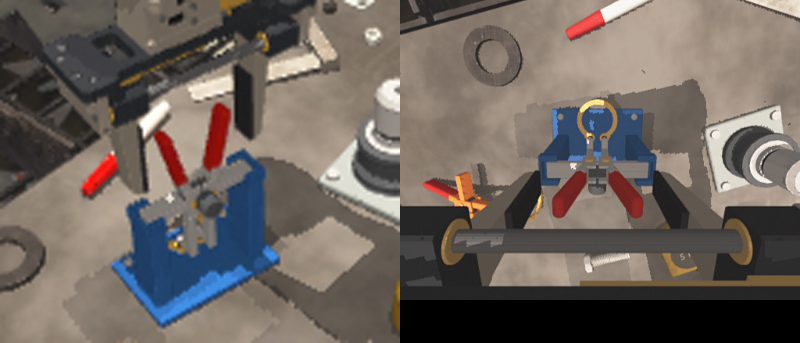

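The fingers now straddle the handles: scene crop (130,180) and (248,130) on either side of the red handles at (170,155) and (215,135). Next I squeeze.

Call:
jog_arm([
  [0,0,0,0,0.07],
  [0,0,0,0,0.06],
  [0,0,0,0,0.05],
  [0,0,0,0,0.04],
  [0,0,0,0,0.03],
  [0,0,0,0,0.02],
  [0,0,0,0,0.015],
  [0,0,0,0,0.015],
  [0,0,0,0,0.015],
  [0,0,0,0,0.015],
  [0,0,0,0,0.015],
  [0,0,0,0,0.015],
], squeeze=28)

```text
time_s: 6.48
tool_pos: [0.5712, 0.0811, 0.0963]
orientation: [0.993, -0.116, 0.003, 0.0]
ft_force: [-1.7, -1.5, 12.3]
gripper_width: 0.0275
grasp_force: 28.0
```

Call:
jog_arm([
  [0,0,-0.005,0,0.015],
  [0,0,-0.015,0,0.015],
  [0,0,-0.03,0,0.015],
  [0,0,-0.045,0,0.015],
  [0,0,-0.06,0,0.015],
  [0,0,-0.075,0,0.015],
  [0,0,-0.09,0,0.015],
  [0,0,-0.105,0,0.015],
  [0,0,-0.12,0,0.015],
  [0,0,-0.125,0,0.015],
  [0,0,-0.125,0,0.015],
  [0,0,-0.125,0,0.015],
])

```text
time_s: 7.48
tool_pos: [0.5684, 0.0819, 0.2173]
orientation: [0.993, -0.116, -0.001, -0.0]
ft_force: [-0.4, -0.5, -4.1]
gripper_width: 0.0272
grasp_force: 28.0
```

```bash
cat > meas.py <<'E'
from h import *
def meas(t):
    snap('wrist',t); s=robot.get_state(); print(s['time_s'],s['tool_pos'].round(4),s['orientation'].round(4),s['ft_force'].round(1),s['gripper_width'],s['grasp_force'])
    p,P=cloud(t); hsv=cv2.cvtColor(p,cv2.COLOR_BGR2HSV).astype(int); H,S=hsv[...,0],hsv[...,1]; z=P[...,2]
    tp=s['tool_pos']; R=cv2.Rodrigues(np.zeros(3))[0]
    from scipy.spatial.transform import Rotation as Ro
    R=Ro.from_quat(s['orientation']).as_matrix()
    L=(P-tp)@R  # tool frame
    y=(H>15)&(H<35)&(S>100)&(np.abs(L[...,1])<.05)&(L[...,0]>.005)&(L[...,0]<.09)&(L[...,2]>.02)&(z>.02)
    q=P[y]; l=L[y]; print('clip n',y.sum(),'z',np.percentile(q[:,2],[5,50,95]).round(4),'tool min',np.percentile(l,2,axis=0).round(4),'max',np.percentile(l,98,axis=0).round(4))
    return p,P,L,y
E
python3 - <<'E'
from meas import *
p,P,L,y=meas('w3'); snap('scene','s4')
v,u=np.nonzero(y);print(u.min(),u.max(),v.min(),v.max())
a=p;b=np.load('s4.npz')['p']
A=cv2.resize(b[110:270,150:330],(400,356),interpolation=2);B=cv2.resize(a[100:300,100:400],(400,267),interpolation=2)
cv2.imwrite('pics/c3.png',np.hstack([A,cv2.copyMakeBorder(B,0,89,0,0,0)]))
E
```

```text
7.5333 [0.568  0.0819 0.2166] [ 0.9932 -0.1163 -0.0013  0.    ] [-0.1  0.7 -2.7] 0.027103765595865647 27.994898557662964
clip n 685 z [0.1451 0.1463 0.1476] tool min [ 0.011  -0.0308  0.0687] max [0.057  0.0321 0.0718]
219 284 131 181
```

View pics/c3.png

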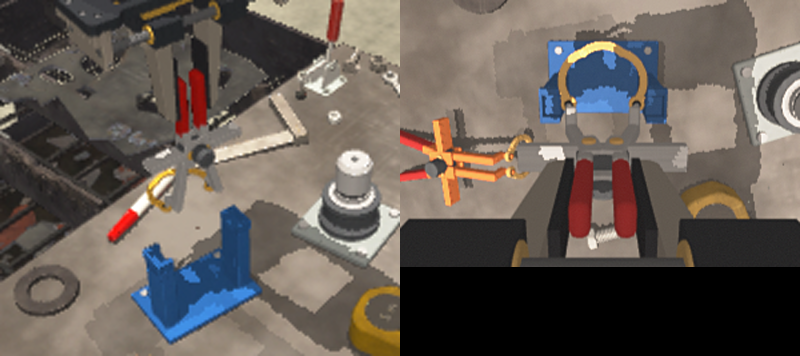

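Lifted and squeezed, with the clip spread (scene crop 180,185; wrist crop 605,75). Now I fit the clip's circle and plane, and the axle with the same camera.

```bash
cat >> meas.py <<'E'
def circ(q):
    A=np.c_[2*q,np.ones(len(q))]; s=np.linalg.lstsq(A,(q**2).sum(1),rcond=None)[0]; return s[:2],np.sqrt(s[2]+s[:2]@s[:2])
def fit(P,y):
    q=P[y]; c0=np.median(q,0); q=q[np.abs(q[:,2]-c0[2])<.006]
    n=np.linalg.svd(q-q.mean(0),full_matrices=False)[2][2]; n*=np.sign(n[2]); print('clip normal',n.round(3),'z',np.median(q[:,2]).round(4))
    w=q[:,:2]; c=w.mean(0)
    for _ in range(6):
        d=w-c; r=np.hypot(*d.T); b=((np.arctan2(d[:,1],d[:,0])+np.pi)/(2*np.pi)*36).astype(int)
        I=[];O=[]
        for k in range(37):
            m=b==k
            if m.sum()>4: I.append(w[m][r[m].argmin()]);O.append(w[m][r[m].argmax()])
        I,O=np.array(I),np.array(O); ci,ri=circ(I); e=np.abs(np.hypot(*(I-ci).T)-ri); ci,ri=circ(I[e<=np.percentile(e,75)]); c=ci
    print('inner',ci.round(4),ri.round(4),'outer',[x.round(4) for x in circ(O)],len(I)); return ci
def axle(P):
    z=P[...,2]; m=(np.hypot(P[...,0]-.514,P[...,1]+.115)<.03)&(z>.1005)&(z<.107); q=P[m]
    print('axle n',m.sum(), q.mean(0).round(4), cv2.minEnclosingCircle((q[:,:2]*1000).astype(np.float32)))
E
python3 - <<'E'
from meas import *
from scipy.spatial.transform import Rotation as Ro
p,P=cloud('w3'); hsv=cv2.cvtColor(p,cv2.COLOR_BGR2HSV).astype(int);H,S=hsv[...,0],hsv[...,1]
y=(H>15)&(H<35)&(S>100)&(P[...,2]>.14)&(P[...,2]<.155)
c=fit(P,y); R=Ro.from_quat([.9932,-.1163,-.0013,0]).as_matrix(); print('in tool',((np.r_[c,.1445]-[.568,.0819,.2166])@R).round(4))
axle(P)
for t in('w0','t0'): axle(cloud(t)[1])
E
```

```text
clip normal [ 0.021 -0.007  1.   ] z 0.1463
inner [0.5936 0.075 ] 0.0264 outer [array([0.5915, 0.0756]), np.float64(0.0331)] 25
in tool [0.0267 0.0008 0.072 ]
axle n 691 [ 0.5137 -0.1152  0.1032] ((513.020263671875, -115.8967514038086), 18.089244842529297)
axle n 477 [ 0.5134 -0.1155  0.1032] ((513.0072021484375, -115.60770416259766), 18.512245178222656)
axle n 158 [ 0.5133 -0.1145  0.103 ] ((513.3905639648438, -114.24771881103516), 18.25518035888672)
```

Call:
jog_arm([
  [-0.001,0.008,0,0,0.015],
  [-0.004,0.025,0,0,0.015],
  [-0.009,0.05,0,0,0.015],
  [-0.013,0.075,0,0,0.015],
  [-0.017,0.1,0,0,0.015],
  [-0.021,0.125,0,0,0.015],
  [-0.026,0.15,0,0,0.015],
  [-0.03,0.175,0,0,0.015],
  [-0.033,0.192,0,0,0.015],
  [-0.035,0.2,0,0,0.015],
  [-0.035,0.204,0,0,0.015],
  [-0.035,0.204,0,0,0.015],
  [-0.035,0.204,0,0,0.015],
  [-0.035,0.204,0,0,0.015],
])

```text
time_s: 8.75
tool_pos: [0.488, -0.1077, 0.2179]
orientation: [0.993, -0.116, -0.0, -0.0]
ft_force: [-0.2, -0.6, -2.8]
gripper_width: 0.0268
grasp_force: 28.0
```

```bash
python3 - <<'E'
from meas import *
p,P,L,y=meas('w4'); y&=P[...,2]>.13
c=fit(P,y); axle(P); snap('scene','s5');snap('top','t1')
a=np.load('s5.npz')['p']
cv2.imwrite('pics/c4.png',np.hstack([cv2.resize(p[80:280,140:380],(400,333),interpolation=2),cv2.resize(a[110:250,220:388],(400,333),interpolation=2)]))
E
```

```text
8.8 [ 0.488  -0.1077  0.2179] [ 9.933e-01 -1.157e-01 -1.000e-04 -2.000e-04] [ 0.2 -0.5 -2.1] 0.027221200637590582 27.995037138462067
clip n 689 z [0.1443 0.1469 0.1484] tool min [ 0.0105 -0.0307  0.0692] max [0.0538 0.0325 0.1663]
clip normal [ 0.02  -0.006  1.   ] z 0.147
inner [ 0.5125 -0.1146] 0.0266 outer [array([ 0.5112, -0.1139]), np.float64(0.0331)] 25
axle n 754 [ 0.513  -0.1167  0.1032] ((512.5195922851562, -116.708984375), 18.47090721130371)
```

View pics/c4.png

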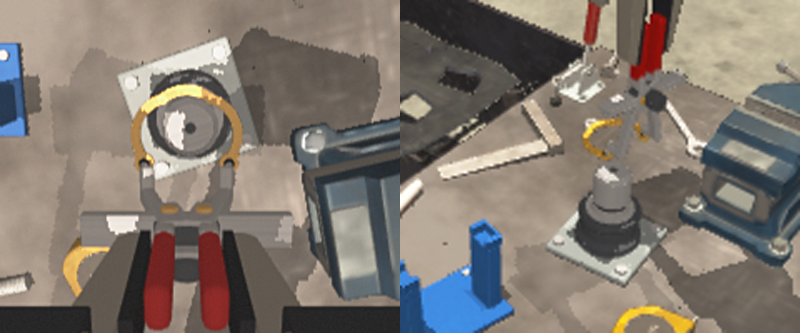

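```bash
cat >> meas.py <<'E'
def prof(P,y,tp):
    x=np.array([.9732,-.23]); yy=np.array([.23,.9732]); q=P[y]; d=(q[:,:2]-tp[:2]); a=d@x; b=d@yy
    m=np.abs(b)<.006; print('far edge inner/outer',np.percentile(a[m],[4,96]).round(4))
    for k in np.arange(.012,.05,.006):
        m=np.abs(a-k)<.002; l=b[m&(b>0)]; r=b[m&(b<0)]
        if len(l)>3 and len(r)>3: print(k.round(3),'left in/out',l.min().round(4),l.max().round(4),'right',r.max().round(4),r.min().round(4))
E
python3 - <<'E'
from meas import *
p,P=cloud('w4'); hsv=cv2.cvtColor(p,cv2.COLOR_BGR2HSV).astype(int);H,S=hsv[...,0],hsv[...,1]
y=(H>15)&(H<35)&(S>100)&(P[...,2]>.14)&(P[...,2]<.155)
tp=np.array([.488,-.1077]); prof(P,y,tp)
z=P[...,2]; m=(np.hypot(P[...,0]-.514,P[...,1]+.115)<.03)&(z>.1005)&(z<.107); d=P[m][:,:2]-tp
print('axle top in pliers frame',[np.percentile(d@np.array(v),[1,50,99]).round(4) for v in([.9732,-.23],[.23,.9732])])
E
```

```text
far edge inner/outer [0.0517 0.0574]
0.012 left in/out 0.0197 0.0299 right -0.0202 -0.0313
0.018 left in/out 0.0217 0.0306 right -0.023 -0.0321
0.024 left in/out 0.0264 0.0315 right -0.0277 -0.0329
0.03 left in/out 0.0272 0.0313 right -0.0286 -0.0327
0.036 left in/out 0.0251 0.0311 right -0.0265 -0.0326
0.042 left in/out 0.0202 0.029 right -0.0225 -0.0304
0.048 left in/out 0.0085 0.024 right -0.0108 -0.0253
axle top in pliers frame [array([0.0094, 0.0266, 0.0424]), array([-0.0194, -0.0035,  0.0136])]
```

Call:
jog_arm([
  [-0.002,0.002,0,0,0.015],
  [-0.002,0.002,0.008,0,0.015],
  [-0.002,0.002,0.018,0,0.015],
  [-0.002,0.002,0.028,0,0.015],
  [-0.002,0.002,0.036,0,0.015],
  [-0.002,0.002,0.043,0,0.015],
  [-0.002,0.002,0.048,0,0.015],
  [-0.002,0.002,0.05,0,0.015],
  [-0.002,0.002,0.05,0,0.015],
  [-0.002,0.002,0.05,0,0.015],
])

```text
time_s: 9.73
tool_pos: [0.4855, -0.1101, 0.1682]
orientation: [0.993, -0.116, 0.0, 0.0]
ft_force: [0.1, -0.1, -3.1]
gripper_width: 0.0272
grasp_force: 28.0
```

```bash
cat > m2.py <<'E'
from meas import *
def run(t):
    p,P,L,y=meas(t); tp=robot.get_state()['tool_pos']; z=P[...,2]
    near=np.hypot(P[...,0]-.514,P[...,1]+.115)<.045
    y&=near; m0=np.median(z[y]); y&=np.abs(z-m0)<.005
    fit(P,y); prof(P,y,tp); axle(P)
    hsv=cv2.cvtColor(p,cv2.COLOR_BGR2HSV); S=hsv[...,1]
    a=(np.hypot(P[...,0]-.514,P[...,1]+.115)<.027)&(z>.1005)&(z<.107)&(S<60); d=P[a][:,:2]-tp[:2]
    print('axle top in pliers frame',[np.percentile(d@np.array(v),[1,50,99]).round(4) for v in([.9732,-.23],[.23,.9732])])
    return p
E
python3 - <<'E'
from m2 import *
p=run('w5'); snap('scene','s6'); a=np.load('s6.npz')['p']
cv2.imwrite('pics/c5.png',np.hstack([cv2.resize(p[80:280,140:380],(400,333),interpolation=2),cv2.resize(a[130:230,250:370],(400,333),interpolation=2)]))
E
```

```text
9.7833 [ 0.4857 -0.1102  0.1685] [ 9.932e-01 -1.164e-01  5.000e-04  2.000e-04] [ 0.1  0.1 -2.3] 0.027161813086736368 27.995036244392395
clip n 680 z [0.0516 0.0974 0.0987] tool min [ 0.0098 -0.0308  0.0695] max [0.0542 0.0323 0.1178]
clip normal [ 0.02  -0.005  1.   ] z 0.0975
inner [ 0.5103 -0.1169] 0.0267 outer [array([ 0.5089, -0.1164]), np.float64(0.033)] 25
far edge inner/outer [0.0516 0.0574]
0.012 left in/out 0.0197 0.0298 right -0.0211 -0.0312
0.018 left in/out 0.0216 0.0306 right -0.0232 -0.032
0.024 left in/out 0.0263 0.0315 right -0.0278 -0.0329
0.03 left in/out 0.0272 0.0313 right -0.0286 -0.0328
0.036 left in/out 0.025 0.031 right -0.0266 -0.0325
0.042 left in/out 0.0202 0.0289 right -0.0216 -0.0305
0.048 left in/out 0.0085 0.022 right -0.0108 -0.0244
axle n 1039 [ 0.513  -0.1167  0.1033] ((510.77679443359375, -110.3637924194336), 24.308303833007812)
axle top in pliers frame [array([0.0114, 0.0284, 0.0442]), array([-0.0167, -0.0002,  0.0162])]
```

View pics/c5.png

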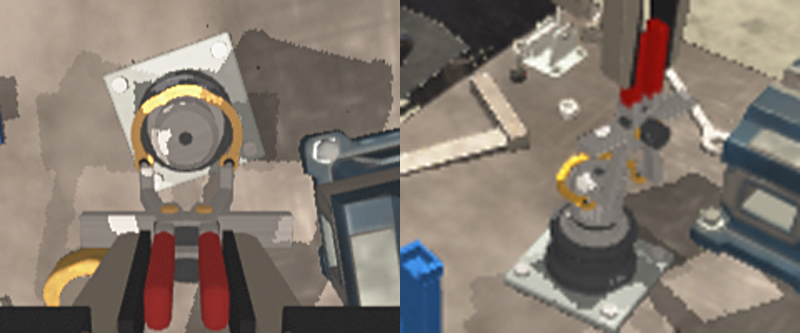

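The clip is round the axle top and evenly centred (wrist crop: ring 187,125, axle 187,135), with an offset under 1 mm. Its centre is at z≈0.096, so I go down 32 mm.

Call:
jog_arm([
  [0,0,0.002,0,0.015],
  [0,0,0.006,0,0.015],
  [0,0,0.011,0,0.015],
  [0,0,0.016,0,0.015],
  [0,0,0.021,0,0.015],
  [0,0,0.026,0,0.015],
  [0,0,0.03,0,0.015],
  [0,0,0.032,0,0.015],
  [0,0,0.032,0,0.015],
  [0,0,0.032,0,0.015],
  [0,0,0.032,0,0.015],
])

```text
time_s: 10.75
tool_pos: [0.4856, -0.1102, 0.1363]
orientation: [0.993, -0.116, 0.0, 0.0]
ft_force: [0.6, 0.1, -2.6]
gripper_width: 0.027
grasp_force: 28.0
```

```bash
python3 - <<'E'
from m2 import *
p=run('w6'); snap('scene','s7'); a=np.load('s7.npz')['p']
cv2.imwrite('pics/c6.png',np.hstack([cv2.resize(p[80:280,140:380],(400,333),interpolation=2),cv2.resize(a[130:230,250:370],(400,333),interpolation=2)]))
E
```

```text
10.8 [ 0.4856 -0.1102  0.1364] [ 9.932e-01 -1.163e-01  4.000e-04  1.000e-04] [-0.3 -0.5 -2.9] 0.02715138950011117 27.995026409626007
clip n 642 z [0.0516 0.0655 0.0669] tool min [ 0.0103 -0.031   0.0692] max [0.0565 0.0324 0.0854]
clip normal [ 0.022 -0.006  1.   ] z 0.0656
inner [ 0.5112 -0.117 ] 0.0266 outer [array([ 0.509 , -0.1165]), np.float64(0.0329)] 22
far edge inner/outer [0.053  0.0575]
0.012 left in/out 0.0206 0.0297 right -0.0211 -0.0313
0.018 left in/out 0.0227 0.0305 right -0.0231 -0.0321
0.024 left in/out 0.0263 0.0314 right -0.0278 -0.0329
0.03 left in/out 0.0271 0.0312 right -0.0287 -0.0327
0.036 left in/out 0.025 0.0311 right -0.0266 -0.0325
0.042 left in/out 0.021 0.0289 right -0.0226 -0.0303
0.048 left in/out 0.0152 0.021 right -0.0118 -0.0254
axle n 1303 [ 0.5133 -0.1169  0.1032] ((512.7058715820312, -116.83071899414062), 18.32282257080078)
axle top in pliers frame [array([0.0119, 0.0285, 0.0443]), array([-0.0167, -0.0003,  0.0162])]
```

View pics/c6.png

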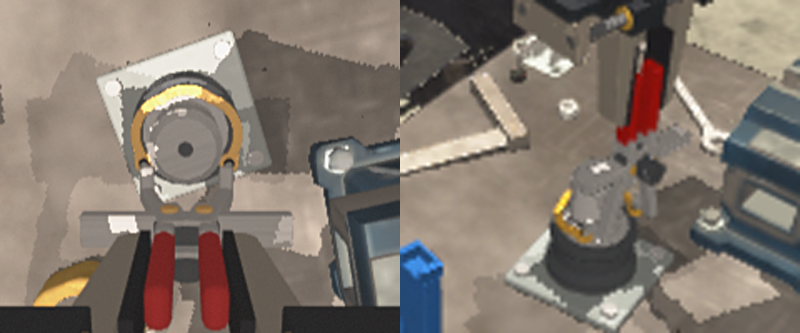

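The clip is round the axle at the groove (wrist crop 187,125). Its centre is at z≈0.064, offset under 1 mm, with no extra force on the wrist. I'm handing in.

```bash
python3 -c "
from workcell import robot
print(robot.close_job())"
```

```text
the job is handed in; nothing more can be done
None
```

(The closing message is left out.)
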